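# Bring a carton round on the revolving stock stand and slide it out

### The job

Pick the next order line from the revolving stock stand: with a fingertip against one of its upright dividers, push the turntable round until the blue carton's compartment lines up with the take-off tray fixed to the stand, then push the carton straight out until it lies flat and wholly on the tray. Do not lift or tip anything; keep the brown carton and the padlock on the turntable and leave the things lying on the bench where they are.

Things in the scene. Friction and masses are not known exactly. Their poses are not given: they have to be found in the camera images.
- stand: Bench-top revolving stock stand, fixed to the bench: dark round foot, 250 mm across, carrying a turntable, and a take-off tray on two brackets. Origin on the bench under the turntable's axis, z up; its -y axis points from the axis to the tray. At yaw 0 that is towards the robot's right. Place and yaw (up to 26 degrees either way) differ from start to start.
- turntable: Grey round plate, radius 170 mm, its top (on which the stock stands) 40 mm above the bench. Origin on the axis, 34 mm above the bench. Turns endlessly either way about the upright axis; light drag (0.09 N m, under 1 N at a divider), no spring, stays where it is left. At the start the compartment about its own -y axis faces the tray to within 10 degrees and is empty.
- hub (a point): Top of the turntable's hub on the axis, 95 mm above the bench; hub radius 22 mm (washer 30 mm at its foot). From it four upright grey sheet dividers run out at 45, 135, 225 and 315 degrees from the turntable's x axis to radius 167 mm: 3 mm thick, 6 mm beads on top and outer edges, tops 88 mm above the bench. They make four 90 degree compartments, open at the rim.
- tray (a point): Middle of the light grey take-off tray, on its deck: 236 mm from the stand's axis along the stand's -y, 36 mm above the bench. The deck reaches 62 mm towards the turntable (open edge, 4 mm from the rim and 4 mm lower than its top) and 60 mm outwards to an end wall. Clear width 150 mm between side walls. Walls 27 mm high. Axes as the stand's.
- blue_carton: The wanted piece: rigid bright blue carton, 60 x 46 x 38 mm high (x, y, z), about 0.12 kg, white label panels. Origin at the centre of its underside. Stands loose in one of the three compartments not facing the tray (which one varies), about 115 mm from the axis, roughly square to the stand, long or short side along the radius. Rides along when the turntable is turned at moderate speed.
- brown_carton: Loose brown cardboard carton, 56 x 50 mm and 42 mm high, 0.14 kg, in another compartment, about 115 mm from the axis. Origin at the centre of its underside.
- padlock: Loose brass padlock lying flat, 70 x 46 mm and 22 mm high, 0.2 kg, in another compartment, about 115 mm from the axis. Origin under the middle of its length.
- wrench: Adjustable wrench lying loose on the bench beside the tray, on the stand's -x side, 195 mm long, 14 mm high. Origin on the bench near its middle. Leave it.
- marker: Black marker with a red cap, lying on the bench beside the tray, on the stand's +x side, 100 mm long, 14 mm high. Leave it.
- tape_roll: Roll of brown packing tape lying flat on the bench, 100 mm across, 48 mm high, to the robot's right. Leave it.
- screw_jar: Jar with a yellow cap standing on the bench to the robot's right, 64 mm across, 75 mm high. Leave it.
- parts_bin: Loose grey-blue shelf bin with bolts, 200 x 110 x 85 mm, on the bench to the robot's left. Leave it.

How it is judged:
By the outcome, as a careful person would: the job done as asked, in the order asked, and still so for the second after the job is handed in, with the robot touching nothing.
It also fails if it takes over 64 s, if anything falls off the work surface, if the arm or the gripper's body presses on something with over 40 N, if the wrist force passes 120 N, or if a joint passes its speed limit or range.

### The arm

A 7-joint arm with a two-finger parallel gripper is mounted at the origin on the work surface. World frame = base frame: x ahead of the robot, y to its left, z up, the work surface at z = 0. Lengths are in m, angles in rad, forces in N, time in s.
With the tool pointing down it reaches from about 0.425 to 0.875 m from the base axis. Payload 4.7 kg.
Tool frame: the origin (TCP) lies on the centre line of the jaws, within the pads' length; the fingertips stand 19 mm ahead of it and the grasp point (between the pads) is the TCP; x points along the fingers, z is the direction in which the jaws open and shut, and the axes are right-handed (so a half turn about x gives the same grasp; the last joint's range is limited). The gripper opens to 87 mm and grips with 3 to 60 N. Pads are 19 mm wide; open, the fingers measure 117 mm over their backs; the gripper's body (75 mm by 190 mm) begins 51 mm behind the grasp point.
Start: joints at [1.229, 0.321, -0.07, 1.45, 0.023, 1.371, -0.057], TCP at [0.226, -0.609, 0.242] pointing down, gripper open.
Joint ranges: [-2.86, 2.86], [-0.3, 2.09], [-1.38, 1.24], [0.06, 2.45], [-1.56, 4.7], [0.09, 2.05], [-2.69, 2.69]. Speed limits (rad/s): [2.57, 2.57, 3.14, 3.14, 3.14, 3.14, 3.14].

### API

Orientations are given as a rotation vector (axis times angle).
In Python, from bench import get_state, get_image, camera_info, close_job gives the robot as it stands.
- The arm moves only by the tool jog_arm, never from a script. Its argument "targets" is a list of rows, each a list of 7 numbers: the turn, a rotation vector about the tool's x, y, z in degrees, then the shift along the tool's x, y, z in cm, then the finger opening in cm, from 0 to 8.7. In form: [[wx, wy, wz, tx, ty, tz, jaw], ...]. A call has 1 to 10 rows; each row shifts and turns the commanded pose from where the row before left it, along the tool's axes as they then stand; what a row does not reach is not made up. A row lasts 1/8 s, in which the tool goes at most 62.5 mm and 10.7 degrees, less where a joint would pass 70% of its speed; a pose out of reach is approached as far as the arm can. A call is refused whole if a number of a shift passes 6.25 or a number of a turn 10.7, either way. A call with a gripper value outside its range is refused whole. The fingers move at their own pace and stop on an object; "squeeze" is the grip in N (left out, the last holds). Time passes only in rows, so rows that do not move let the fingers close. It gives the time, the measured TCP pose, the force and the opening at its end, in the units of the state.
- get_state(): the state, without advancing time (a new reading comes with each control period).
- get_image(name): name is "scene" or "side" or "wrist"; returns (picture, depth): 480x640x3 uint8, red, green, blue; 480x640 float32, m along the optical axis (not along the pixel's ray), 0 where there is no reading.
- camera_info(name): a dict with "intrinsics" (3x3 intrinsics, pixels), "world_from_camera" (4x4, takes a point from camera to world coordinates); the wrist camera has in their place "mount" (4x4, takes a point from camera to tool coordinates, whose origin is the TCP and whose axes are the tool frame's). Camera axes: x right, y up, looking along -z (the intrinsics and any distortion apply to the point x, -y, -z); pixel columns grow to the right and rows downward; lengths in m; the calibration is good to about 2 mm. A picture is of the moment at which its call begins: read the wrist's pose just before it. camera_info takes no time and is no camera call.
- close_job(): hands the job in, once; it reports no verdict.
The state is a dict: "time": time; "joint_positions": joint angles; "qd": joint speeds; "joint_torque": joint torques, N m; "position": TCP position; "tool_rot": TCP orientation; "ft_force": force on the tool from outside, world axes, zero at the start; "torque": the same for the moment, N m; "grip_width": opening from 0.0 (shut) to 1.0 (fully open).
Only numpy, scipy, OpenCV 4.12 (cv2) and the standard library are available. Lean on these libraries where they do the work, as an engineer would, in place of code of your own. Each camera call takes 0.05 s, during which the arm holds its last target.

## Working session

There is one attempt and no reset: what is moved stays moved. The work goes in short steps, Python scripts to look and compute and a tool call to move; the robot and the scene stay as the last step left them, time stands still between calls to the robot, and variables do not carry over. Pictures are saved under pics/ and viewed, and the job is handed in when it is done.

Besides the shell and the picture viewer there is one more tool, called after "Call:" in YAML: its name, and indented under it one key for each argument. jog_arm: Moves the arm, as the interface text tells. Its arguments: {"type":"object","properties":{"targets":{"type":"array"},"squeeze":{"type":"number"}},"required":["targets"]}

```bash
ls; mkdir -p pics; cat > h.py <<'E'
import numpy as np, cv2
from bench import get_state,get_image,camera_info,close_job
from scipy.spatial.transform import Rotation as R
def snap(name,fn):
    s=get_state(); p,d=get_image(name); ci=camera_info(name)
    K=np.array(ci["intrinsics"])
    if name=="wrist":
        T=np.eye(4);T[:3,:3]=R.from_rotvec(s["tool_rot"]).as_matrix();T[:3,3]=s["position"];T=T@np.array(ci["mount"])
    else: T=np.array(ci["world_from_camera"])
    cv2.imwrite(f"pics/{fn}.png",p[:,:,::-1]); np.savez(f"pics/{fn}.npz",p=p,d=d,K=K,T=T)
def load(fn): return np.load(f"pics/{fn}.npz")
def pt(fn,u,v,z=None):
    D=load(fn);K,T=D["K"],D["T"];r=np.linalg.inv(K)@[u,v,1];r=r*[1,-1,-1]
    if z is None: return T[:3,:3]@(r*D["d"][int(v),int(u)])+T[:3,3]
    w=T[:3,:3]@r; return T[:3,3]+w*(z-T[2,3])/w[2]
def proj(fn,P):
    D=load(fn);K,T=D["K"],D["T"];c=T[:3,:3].T@(np.asarray(P)-T[:3,3]);c=c*[1,-1,-1];q=K@c;return q[:2]/q[2]
def cloud(fn):
    D=load(fn);K,T,d=D["K"],D["T"],D["d"];v,u=np.mgrid[:480,:640]
    r=np.stack([u,v,np.ones_like(u)],-1)@np.linalg.inv(K).T*[1,-1,-1]*d[...,None]
    return r@T[:3,:3].T+T[:3,3]
E
python3 - <<'E'
from h import *
s=get_state();print(s)
for n in ["scene","side","wrist"]:
    snap(n,n+"0"); ci=camera_info(n);print(ci.keys()); D=load(n+"0");print(D["K"],D["T"].round(3))
E
```

```text
pics
{'time': 0.0, 'joint_positions': array([ 1.22915257,  0.32183006, -0.07009215,  1.4517039 ,  0.02258328,
        1.37079141, -0.05688287]), 'qd': array([-0.00084356,  0.00042611,  0.00075804, -0.00066409,  0.00106693,
        0.00100745, -0.00136625]), 'joint_torque': array([-4.85949731e-04, -4.91293502e+01, -4.04026229e-01, -3.12523592e+01,
       -6.37664529e-02,  4.39361797e-02,  1.47004666e-04]), 'position': array([ 0.2261665 , -0.60881837,  0.24044244]), 'tool_rot': array([ 0.94432458,  1.35845777, -0.94260021]), 'ft_force': array([ 0.04869632,  0.37503515, -0.54339998]), 'torque': array([-0.044995  , -0.04198408,  0.01099615]), 'grip_width': 0.9982002039980958}
dict_keys(['intrinsics', 'world_from_camera'])
[[563.7146179    0.         320.43428814]
 [  0.         563.7146179  234.42482249]
 [  0.           0.           1.        ]] [[ 0.74  -0.556  0.378  1.008]
 [ 0.672  0.622 -0.402 -0.485]
 [-0.012  0.552  0.834  1.106]
 [ 0.     0.     0.     1.   ]]
dict_keys(['intrinsics', 'world_from_camera'])
[[579.4433835    0.         320.35629736]
 [  0.         579.4433835  236.19386093]
 [  0.           0.           1.        ]] [[-0.696  0.382 -0.608 -0.21 ]
 [-0.718 -0.39   0.577  0.733]
 [-0.017  0.838  0.546  0.766]
 [ 0.     0.     0.     1.   ]]
dict_keys(['intrinsics', 'mount'])
[[423.19184209   0.         318.42138185]
 [  0.         423.19184209 230.95359772]
 [  0.           0.           1.        ]] [[ 0.348  0.904  0.247  0.293]
 [-0.937  0.336  0.09  -0.584]
 [-0.001 -0.263  0.965  0.384]
 [ 0.     0.     0.     1.   ]]
```

View pics/scene0.png

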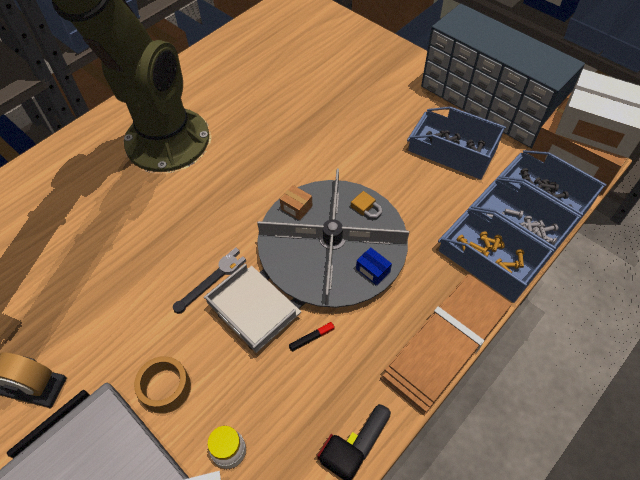

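View pics/side0.png

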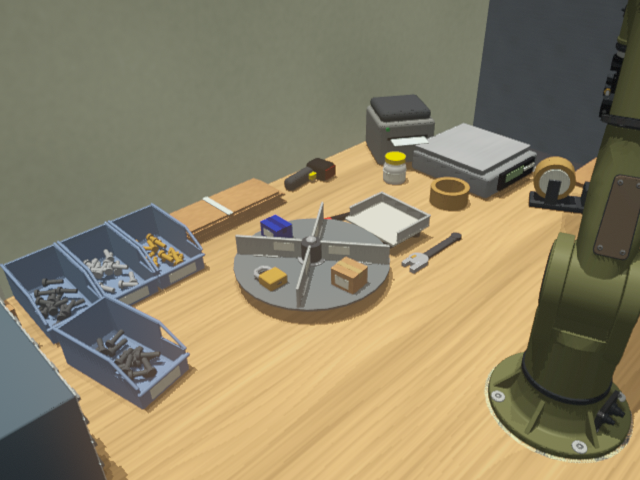

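View pics/wrist0.png

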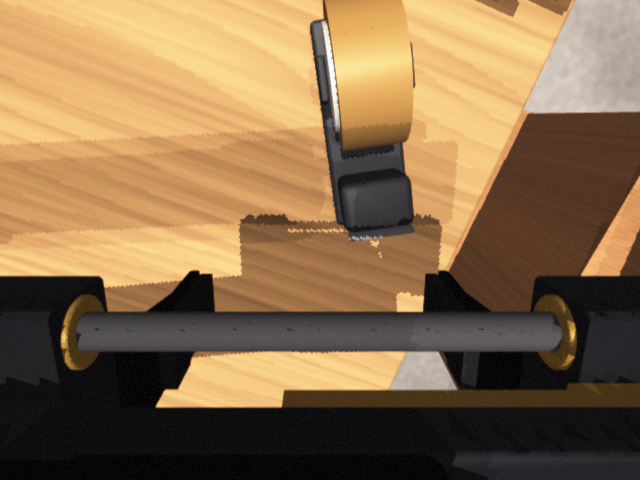

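```bash
python3 - <<'E'
from h import *
im=cv2.imread("pics/scene0.png")[160:360,170:430]
cv2.imwrite("pics/sc_crop.png",cv2.resize(im,None,fx=3,fy=3,interpolation=cv2.INTER_CUBIC))
im=cv2.imread("pics/side0.png")[180:330,220:440]
cv2.imwrite("pics/si_crop.png",cv2.resize(im,None,fx=3.6,fy=3.6,interpolation=cv2.INTER_CUBIC))
for n,uv in [("hub",(333,228)),("blue",(374,262)),("brown",(295,200)),("padlock",(362,204)),("tray",(253,305)),("plate",(290,265)),("tape",(160,362)),("jar",(225,440))]:
    print(n,uv,pt("scene0",*uv).round(4))
for n,uv in [("hub",(311,241)),("blue",(277,226)),("brown",(349,268)),("tray",(388,218)),("plate",(270,250))]:
    print("side",n,pt("side0",*uv).round(4))
# blue segmentation
for f in ["scene0","side0"]:
    D=load(f);p=D["p"].astype(int);C=cloud(f);m=(p[...,2]>p[...,0]*2+20)&(p[...,2]>p[...,1]*2+20)&(C[...,2]>.065)
    m&=(D["d"]>0)&(np.abs(C[...,0]-.6)<.4)
    P=C[m];print(f,len(P),P[:,2].max(),np.median(P[:,2]))
    t=P[np.abs(P[:,2]-np.median(P[P[:,2]>.07][:,2]))<.004];print(cv2.minAreaRect((t[:,:2]*1000).astype(np.float32)))
E
```

```text
hub (333, 228) [0.5579 0.0332 0.0937]
blue (374, 262) [0.6726 0.035  0.0758]
brown (295, 200) [0.439  0.0378 0.0848]
padlock (362, 204) [0.5504 0.1425 0.0642]
tray (253, 305) [ 0.5364 -0.1961  0.0359]
plate (290, 265) [ 0.5291 -0.0757  0.041 ]
tape (160, 362) [ 0.4949 -0.408   0.048 ]
jar (225, 440) [ 0.7083 -0.4243  0.0772]
side hub [0.5414 0.0472 0.0923]
side blue [0.6587 0.0422 0.0759]
side brown [0.4276 0.0509 0.0824]
side tray [ 0.5456 -0.2111  0.0347]
side plate [0.6212 0.0959 0.0549]
scene0 573 0.08340398894731615 0.07790429717183978
((672.5912475585938, 34.034690856933594), (47.67010498046875, 60.751251220703125), 87.9920425415039)
side0 161 0.07988425270969013 0.07660082955757264
((671.1702880859375, 36.305702209472656), (42.954349517822266, 56.867679595947266), 87.79405212402344)
```

View pics/sc_crop.png

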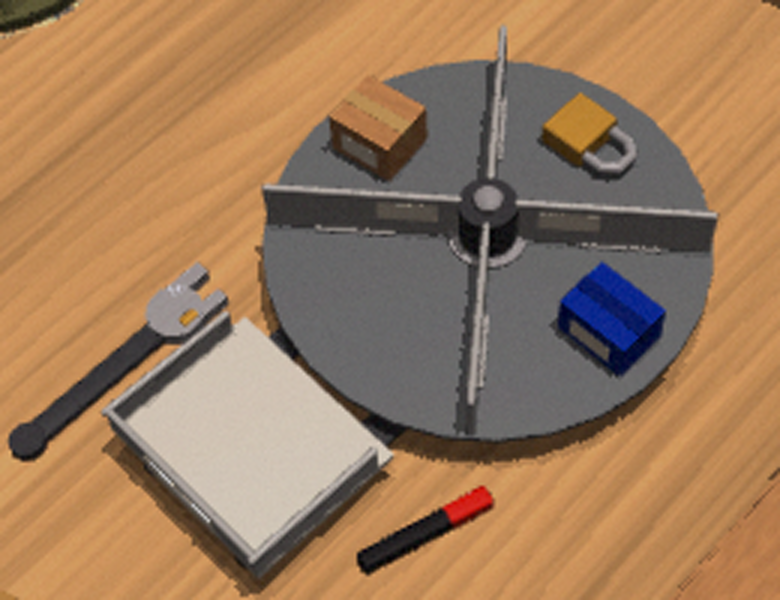

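View pics/si_crop.png

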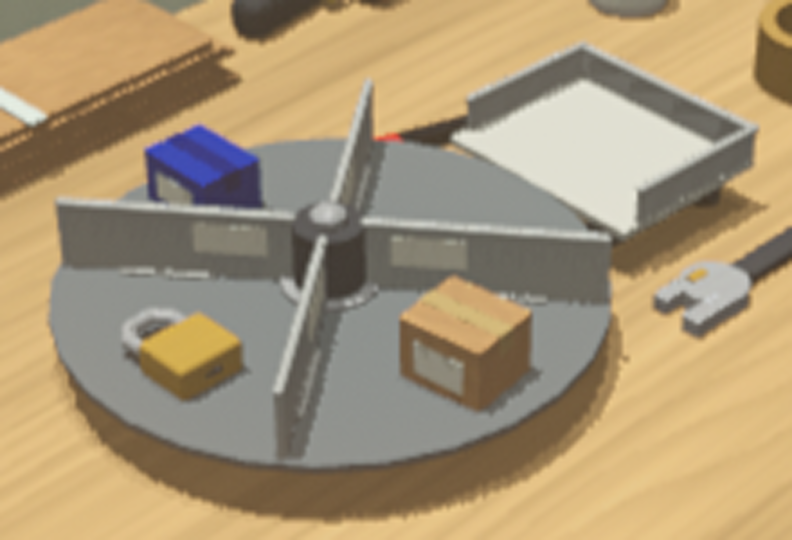

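```bash
python3 - <<'E'
from h import *
E=[(503,30),(716,214),(473,402),(264,187)]
Q=np.array([pt("scene0",170+x/3,160+y/3,.088)[:2] for x,y in E]);print(Q.round(4))
S=[(370,82),(610,238),(282,388),(60,203)]
Q2=np.array([pt("side0",220+x/3.6,180+y/3.6,.088)[:2] for x,y in S]);print("side",Q2.round(4))
# circle fit plate rim
from scipy.optimize import least_squares
for f in ["scene0","side0"]:
    C=cloud(f);p=load(f)["p"].astype(int)
    m=(abs(C[...,2]-.040)<.006)&(np.hypot(C[...,0]-.556,C[...,1]-.035)<.20)&(p.max(-1)-p.min(-1)<25)&(p.max(-1)<140)
    P=C[m][:,:2];print(f,len(P),C[m][:,2].mean())
    best=None
    # max-coverage of r=170 circle hull
    h=cv2.convexHull((P*1000).astype(np.float32));(c,r)=cv2.minEnclosingCircle(h);print(c,r)
    t=(abs(C[...,2]-.036)<.006)&(np.hypot(C[...,0]-.54,C[...,1]+.2)<.12)&(p.min(-1)>150)
    P=C[t];print("tray",len(P),P[:,2].mean(),cv2.minAreaRect((P[:,:2]*1000).astype(np.float32)))
for q in (Q,Q2):
    c=q.mean(0);print(c); 
    for a in q: print(np.degrees(np.arctan2(*(a-[.556,.036])[::-1])),np.linalg.norm(a-[.556,.036]))
    for i in (0,1): print(np.degrees(np.arctan2(*(q[i+2]-q[i])[::-1])),np.linalg.norm(q[i+2]-q[i]),(q[i]+q[i+2])/2)
E
```

```text
[[ 0.4548  0.1663]
 [ 0.6836  0.1389]
 [ 0.6543 -0.0919]
 [ 0.4223 -0.0625]]
side [[ 0.6447 -0.0883]
 [ 0.4154 -0.0583]
 [ 0.4471  0.1693]
 [ 0.6737  0.1426]]
scene0 10517 0.04034077730386443
(556.5989990234375, 22.55936622619629) 186.97401428222656
tray 3220 0.0363290711574212 ((540.1698608398438, -192.37489318847656), (116.00826263427734, 156.42320251464844), 87.22309875488281)
side0 1338 0.039812456378454736
(555.8483276367188, 24.596317291259766) 186.612060546875
tray 1493 0.03489610886944957 ((539.7711181640625, -171.054443359375), (177.13157653808594, 157.4983367919922), 85.84222412109375)
[0.55376018 0.0376935 ]
127.8437786510168 0.16499072510616014
38.866801091161925 0.1639239527479872
-52.44161867410883 0.16134134593245794
-143.62885216453657 0.16606811963668336
-52.29732420576994 0.3263310590636704 [0.5545626 0.0371952]
-142.38913473638843 0.3299138193407306 [0.55295775 0.03819181]
[0.54524602 0.0413222 ]
-54.47316036164061 0.15269740641010135
-146.1303028540975 0.16929390642408373
129.24659574458008 0.17215818187851673
42.15371112143599 0.15881555179545456
127.49817442226069 0.32468506483889437 [0.54590629 0.04052636]
37.879196202670165 0.32725334291014985 [0.54458575 0.04211804]
```

```bash
python3 - <<'E'
from h import *
for f in ["scene0","side0"]:
    C=cloud(f)
    r=np.hypot(C[...,0]-.555,C[...,1]-.036)
    m=(C[...,2]>.0905)&(C[...,2]<.102)&(r<.035);P=C[m];print(f,"hub",len(P),cv2.minEnclosingCircle((P[:,:2]*1000).astype(np.float32)),P.mean(0))
    m=(C[...,2]>.084)&(C[...,2]<.094)&(r<.19)&(r>.03);P=C[m][:,:2]
    a=np.arctan2(P[:,1]-.036,P[:,0]-.555)
    L=[]
    for k in (38,128,-52,-142):
        d=np.abs((np.degrees(a)-k+180)%360-180)<10;q=P[d]
        if len(q)<10: print(k,"few",len(q));continue
        l=cv2.fitLine((q*1000).astype(np.float32),cv2.DIST_HUBER,0,.01,.01).ravel();print(k,len(q),np.degrees(np.arctan2(l[1],l[0])),"dist to (555,36):",(-l[1]*(555-l[2])+l[0]*(36-l[3])),"rmax",np.hypot(*(q-[.555,.036]).T).max()); L.append(l)
    A=np.array([[-l[1],l[0]] for l in L]);b=np.array([-l[1]*l[2]+l[0]*l[3] for l in L]);print("centre",np.linalg.lstsq(A,b,rcond=None)[0])
    p=load(f)["p"].astype(int)
    t=(abs(C[...,2]-.063)<.004)&(np.hypot(C[...,0]-.54,C[...,1]+.2)<.13)
    P=C[t];print("traywall",len(P),cv2.minAreaRect((P[:,:2]*1000).astype(np.float32)))
E
```

```text
scene0 hub 63 ((553.7739868164062, 34.72329330444336), 33.02289962768555) [0.55263209 0.03786874 0.09338753]
38 156 37.410522 dist to (555,36): -3.193184 rmax 0.16342416738841756
128 125 -52.582794 dist to (555,36): 1.5088882 rmax 0.16981263078243933
-52 156 -52.44825 dist to (555,36): 1.5153923 rmax 0.16309166141686945
-142 162 37.097256 dist to (555,36): -2.452938 rmax 0.16774524739656616
centre [552.07764   37.324192]
traywall 499 ((539.3272705078125, -206.2700958251953), (114.68731689453125, 161.2392120361328), 87.12301635742188)
side0 hub 35 ((549.451416015625, 41.09169006347656), 10.294280052185059) [0.54902273 0.0418572  0.09242794]
38 107 37.749386 dist to (555,36): -6.365093 rmax 0.16318563117419543
128 124 -52.458996 dist to (555,36): 1.8514748 rmax 0.17252887683907206
-52 67 -51.87627 dist to (555,36): 3.1469917 rmax 0.1567822894414695
-142 116 37.129475 dist to (555,36): -6.0631638 rmax 0.1672169118889103
centre [549.2055   39.38562]
traywall 239 ((537.8721313476562, -204.98435974121094), (113.63067626953125, 163.97044372558594), 87.0138931274414)
```

```bash
python3 - <<'E'
from h import *
s=get_state();M=R.from_rotvec(s["tool_rot"]).as_matrix();print(M.round(4))
print("y dir",np.degrees(np.arctan2(M[1,1],M[0,1])),"z dir",np.degrees(np.arctan2(M[1,2],M[0,2])))
E
```

```text
[[-6.000e-04  9.374e-01  3.484e-01]
 [ 1.300e-03  3.484e-01 -9.374e-01]
 [-1.000e+00 -1.000e-04 -1.400e-03]]
y dir 20.388592606716823 z dir -69.61141628848542
```

Call:
jog_arm:
  targets:
    - [0, 0, 0, 0, 2, -1.4, 0]
    - [0, 0, 0, 0, 4, -2.8, 0]
    - [0, 0, 0, 0, 4, -2.8, 0]
    - [0, 0, 0, 0, 4, -2.8, 0]
    - [0, 0, 0, 0, 4, -2.8, 0]
    - [0, 0, 0, 0, 4, -2.8, 0]
    - [0, 0, 0, 0, 4, -2.8, 0]
    - [0, 0, 0, 0, 4, -2.8, 0]
    - [0, 0, 0, 0, 4, -2.8, 0]
    - [0, 0, 0, 0, 4, -2.8, 0]
  squeeze: 10

```text
time: 1.4
position: [0.4906, -0.2242, 0.2417]
tool_rot: [0.942, 1.357, -0.942]
ft_force: [0.9, 0.5, -0.2]
grip_width: 0.015
```

Call:
jog_arm:
  targets:
    - [0, 0, 0, 0, 4.1, -2.74, 0]
    - [0, 0, 0, 0, 4.1, -2.74, 0]
    - [0, 0, 0, 0, 4.1, -2.74, 0]
    - [0, 0, 0, 0, 4.1, -2.74, 0]
    - [0, 0, 0, 0, 4.1, -2.74, 0]
    - [-8, 0, 0, 0, 0, 0, 0]
    - [-8, 0, 0, 0, 0, 0, 0]
    - [-8, 0, 0, 0, 0, 0, 0]
    - [0, 0, 0, 0, 0, 0, 0]

```text
time: 2.52
position: [0.6337, -0.0259, 0.2416]
tool_rot: [0.622, 1.48, -0.622]
ft_force: [0.6, 0.5, -0.1]
grip_width: 0.006
```

```bash
python3 - <<'E'
from h import *
s=get_state();M=R.from_rotvec(s["tool_rot"]).as_matrix()
print(s["position"],np.degrees(np.arctan2(M[1,1],M[0,1])),s["joint_positions"].round(3))
snap("wrist","w1");snap("scene","s1");snap("side","d1")
E
```

```text
[ 0.63367039 -0.02594202  0.24155688] 44.40763019842143 [ 0.476  0.346 -0.608  1.476  0.198  1.382 -0.937]
```

View pics/w1.png

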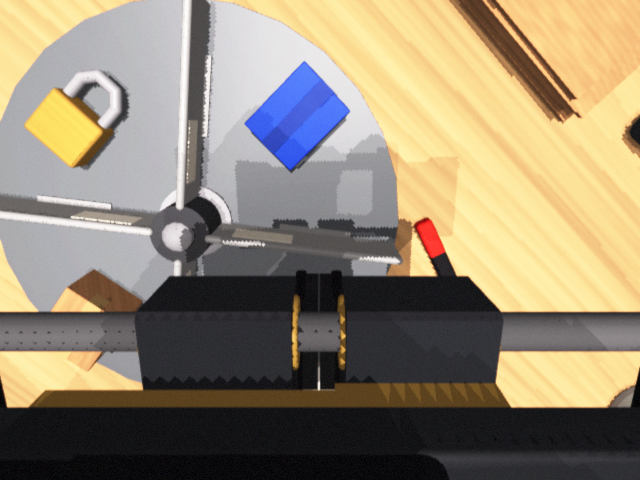

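View pics/s1.png

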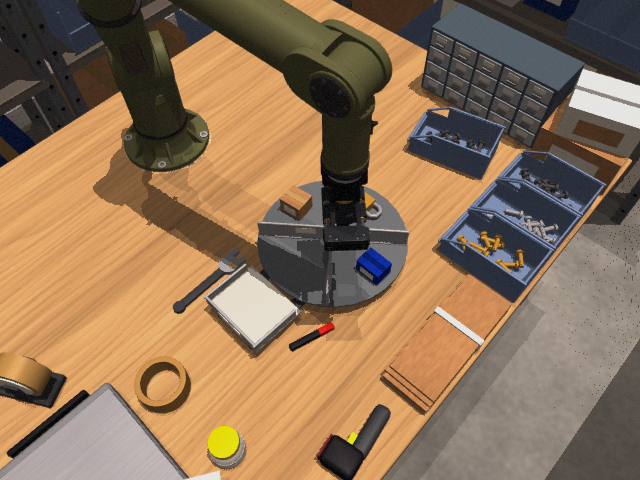

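View pics/d1.png

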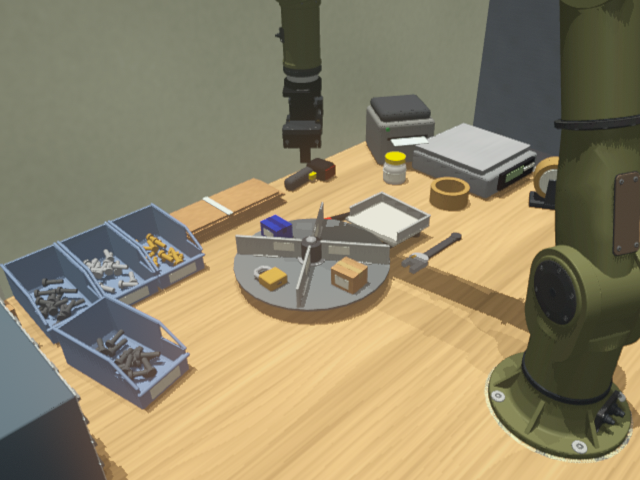

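```bash
python3 - <<'E'
from h import *
print("hub",pt("w1",180,237,.095),pt("w1",180,237))
for n,uv in [("d-52",(398,260)),("d38",(188,0))]:print(n,pt("w1",*uv,.088))
for uv in [(306,62),(349,109),(292,171),(246,124)]:print("blue",pt("w1",*uv,.078),pt("w1",uv[0]+(297-uv[0])*.2,uv[1]+(115-uv[1])*.2))
E
```

```text
hub [0.55631667 0.03659362 0.095     ] [0.55597778 0.03662549 0.09423638]
d-52 [ 0.65243934 -0.08974836  0.088     ]
d38 [0.67757909 0.13284313 0.088     ]
blue [0.70404614 0.0550609  0.078     ] [0.69831385 0.05122448 0.07827656]
blue [0.70297666 0.01242452 0.078     ] [0.69728569 0.01706278 0.07936885]
blue [0.64392  0.011138 0.078   ] [0.65033382 0.01616821 0.0787455 ]
blue [0.64522593 0.05690912 0.078     ] [0.65130062 0.05248635 0.07936888]
```

Call:
jog_arm:
  targets:
    - [0, 0, 0, 4, 0, 0, 0]
    - [0, 0, 0, 5, 0, 0, 0]
    - [0, 0, 0, 4, 0, 0, 0]
    - [0, 0, 0, 2.5, 0, 0, 0]
    - [0, 0, 0, 1.6, 0, 0, 0]
    - [0, 0, 0, 0, 0, 0, 0]

```text
time: 3.42
position: [0.6337, -0.0277, 0.0697]
tool_rot: [0.622, 1.481, -0.623]
ft_force: [-0.5, 0.5, -1.2]
grip_width: 0.002
```

```bash
cat > plan.py <<'E'
from h import *
# plan arc rows: args: list of (phi, r, yaw) targets at constant z; shifts in axes before turn & after
def rows(seq,c=(.555,.037),z=None):
    s=get_state();M=R.from_rotvec(s["tool_rot"]).as_matrix()
    p=s["position"][:2];y=np.degrees(np.arctan2(M[1,1],M[0,1]))
    print("now",s["position"].round(4),"yaw",y.round(2),"phi",np.degrees(np.arctan2(p[1]-c[1],p[0]-c[0])).round(1),"r",np.hypot(p[0]-c[0],p[1]-c[1]).round(4),"q",s["joint_positions"].round(2),"F",s["ft_force"].round(2))
    for ph,r,yw in seq:
        q=np.array(c)+r*np.array([np.cos(np.radians(ph)),np.sin(np.radians(ph))]);d=(q-p)*100
        a=np.radians(y);Y=np.array([np.cos(a),np.sin(a)]);Z=np.array([np.sin(a),-np.cos(a)])
        b=np.radians(yw);Y2=np.array([np.cos(b),np.sin(b)]);Z2=np.array([np.sin(b),-np.cos(b)])
        print(f"wx {y-yw:.1f} pre {d@Y:.2f} {d@Z:.2f}  post {d@Y2:.2f} {d@Z2:.2f}")
        p=q;y=yw
E
python3 -c "
from plan import *
rows([(-45,.105,42),(-50,.105,39),(-55,.105,36)]+[(-55-4*k,.105,36-3*k) for k in range(1,17)])"
```

```text
now [ 0.6337 -0.0277  0.0697] yaw 44.36 phi -39.4 r 0.1019 q [ 0.45  0.49 -0.57  1.66  0.29  1.08 -1.  ] F [-0.54  0.49 -1.18]
wx 2.4 pre -0.99 0.37  post -0.97 0.41
wx 3.0 pre -0.92 0.01  post -0.91 0.06
wx 3.0 pre -0.92 -0.02  post -0.92 0.02
wx 3.0 pre -0.73 -0.04  post -0.73 0.00
wx 3.0 pre -0.73 -0.05  post -0.73 -0.01
wx 3.0 pre -0.73 -0.06  post -0.73 -0.03
wx 3.0 pre -0.73 -0.08  post -0.73 -0.04
wx 3.0 pre -0.73 -0.09  post -0.73 -0.05
wx 3.0 pre -0.73 -0.10  post -0.73 -0.06
wx 3.0 pre -0.72 -0.11  post -0.73 -0.08
wx 3.0 pre -0.72 -0.13  post -0.73 -0.09
wx 3.0 pre -0.72 -0.14  post -0.73 -0.10
wx 3.0 pre -0.72 -0.15  post -0.72 -0.11
wx 3.0 pre -0.71 -0.16  post -0.72 -0.13
wx 3.0 pre -0.71 -0.18  post -0.72 -0.14
wx 3.0 pre -0.71 -0.19  post -0.72 -0.15
wx 3.0 pre -0.70 -0.20  post -0.71 -0.16
wx 3.0 pre -0.70 -0.21  post -0.71 -0.18
wx 3.0 pre -0.70 -0.23  post -0.71 -0.19
```

Call:
jog_arm:
  targets:
    - [2, 0, 0, 0, -0.6, 0.2, 0]
    - [2, 0, 0, 0, -0.4, 0.1, 0]
    - [2, 0, 0, 0, -0.4, 0, 0]
    - [2, 0, 0, 0, -0.5, 0, 0]
    - [3, 0, 0, 0, -0.6, 0, 0]
    - [3, 0, 0, 0, -0.7, 0, 0]
    - [3, 0, 0, 0, -0.73, -0.03, 0]
    - [3, 0, 0, 0, -0.73, -0.05, 0]
    - [3, 0, 0, 0, -0.73, -0.06, 0]
    - [3, 0, 0, 0, -0.73, -0.07, 0]

```text
time: 4.68
position: [0.5843, -0.0615, 0.0708]
tool_rot: [0.972, 1.342, -0.972]
ft_force: [1.8, -1.5, -0.0]
grip_width: 0.007
```

```bash
python3 -c "
from plan import *
s=get_state();print(s['qd'].round(2))
rows([(-80-4*k,.105,20-3*k) for k in range(0,14)])
snap('scene','s2')"
```

```text
[ 0.01 -0.12  0.06  0.14 -0.08 -0.05 -0.34]
now [ 0.5843 -0.0615  0.0708] yaw 18.19 phi -73.4 r 0.1027 q [ 0.47  0.37 -0.49  1.78  0.2   1.03 -1.35] F [ 1.8  -1.45 -0.01]
wx -1.8 pre -1.20 0.12  post -1.21 0.09
wx 3.0 pre -0.72 -0.15  post -0.72 -0.11
wx 3.0 pre -0.71 -0.16  post -0.72 -0.13
wx 3.0 pre -0.71 -0.18  post -0.72 -0.14
wx 3.0 pre -0.71 -0.19  post -0.72 -0.15
wx 3.0 pre -0.70 -0.20  post -0.71 -0.16
wx 3.0 pre -0.70 -0.21  post -0.71 -0.18
wx 3.0 pre -0.70 -0.23  post -0.71 -0.19
wx 3.0 pre -0.69 -0.24  post -0.70 -0.20
wx 3.0 pre -0.69 -0.25  post -0.70 -0.21
wx 3.0 pre -0.68 -0.26  post -0.70 -0.23
wx 3.0 pre -0.68 -0.27  post -0.69 -0.24
wx 3.0 pre -0.67 -0.29  post -0.69 -0.25
wx 3.0 pre -0.67 -0.30  post -0.68 -0.26
```

View pics/s2.png

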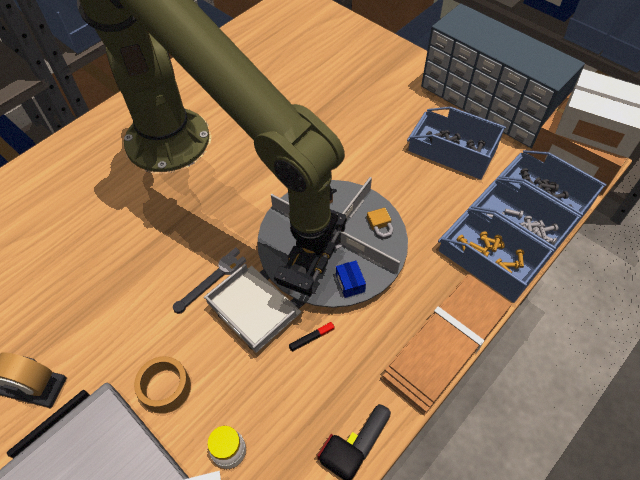

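Call:
jog_arm:
  targets:
    - [3, 0, 0, 0, -0.72, -0.09, 0]
    - [3, 0, 0, 0, -0.72, -0.1, 0]
    - [3, 0, 0, 0, -0.72, -0.12, 0]
    - [3, 0, 0, 0, -0.72, -0.13, 0]
    - [3, 0, 0, 0, -0.72, -0.15, 0]
    - [3, 0, 0, 0, -0.71, -0.16, 0]
    - [3, 0, 0, 0, -0.71, -0.17, 0]
    - [3, 0, 0, 0, -0.7, -0.19, 0]
    - [2, 0, 0, 0, -0.6, -0.17, 0]
    - [2, 0, 0, 0, -0.5, -0.15, 0]

```text
time: 5.98
position: [0.5161, -0.0533, 0.0706]
tool_rot: [1.333, 1.124, -1.333]
ft_force: [0.8, -1.2, -0.4]
grip_width: 0.009
```

```bash
python3 -c "
from plan import *
rows([(-117-2*k,.105,-10-1*k) for k in range(0,9)])
snap('scene','s3');snap('side','d3')"
```

```text
now [ 0.5161 -0.0533  0.0706] yaw -9.72 phi -113.3 r 0.0984 q [ 0.45  0.23 -0.44  1.95  0.12  0.99 -1.78] F [ 0.79 -1.18 -0.38]
wx 0.3 pre -0.81 0.46  post -0.81 0.47
wx 1.0 pre -0.35 -0.11  post -0.35 -0.11
wx 1.0 pre -0.35 -0.12  post -0.35 -0.11
wx 1.0 pre -0.34 -0.13  post -0.35 -0.12
wx 1.0 pre -0.34 -0.13  post -0.34 -0.13
wx 1.0 pre -0.34 -0.14  post -0.34 -0.13
wx 1.0 pre -0.34 -0.14  post -0.34 -0.14
wx 1.0 pre -0.33 -0.15  post -0.34 -0.14
wx 1.0 pre -0.33 -0.15  post -0.33 -0.15
```

View pics/s3.png

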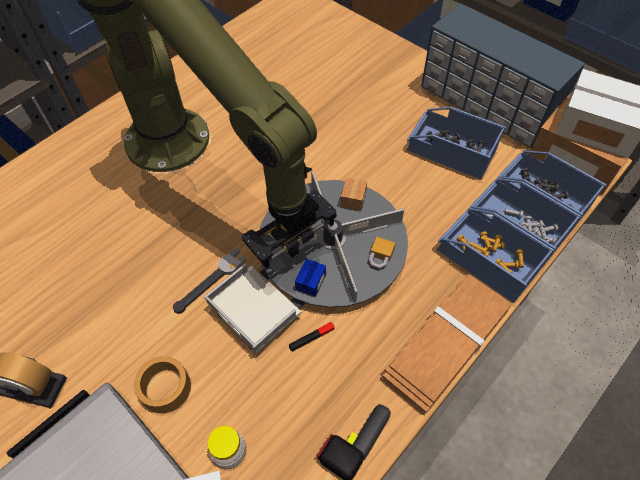

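View pics/d3.png

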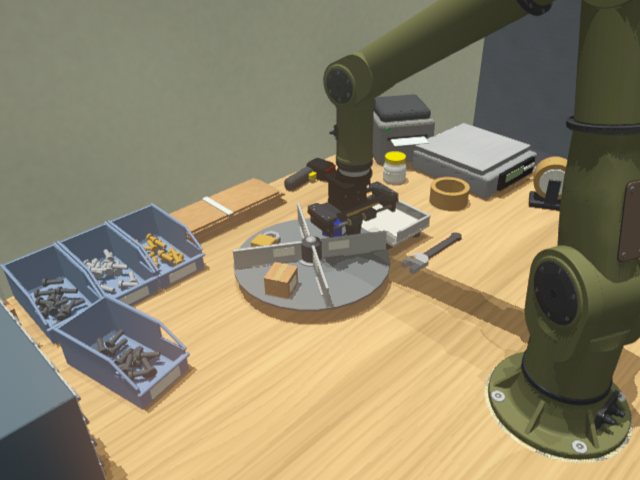

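```bash
cat > div.py <<'E'
from h import *
import sys
def div(f,c=(.554,.037)):
    C=cloud(f);r=np.hypot(C[...,0]-c[0],C[...,1]-c[1])
    m=(abs(C[...,2]-.0885)<.004)&(r<.172)&(r>.05);P=C[m][:,:2]-c
    a=np.degrees(np.arctan2(P[:,1],P[:,0]));h,e=np.histogram(a,180,(-180,180))
    for i in np.argsort(h)[-8:]: 
        print(e[i],h[i], end=' | ')
    print()
    return a,P
if __name__=="__main__": div(sys.argv[1])
E
python3 div.py s3; python3 div.py d3
python3 -c "
from h import *
for uv in [(403,212),(350,295)]:
    q=pt('s3',*uv,.088)[:2]-[.5545,.037];print(np.degrees(np.arctan2(q[1],q[0])),np.hypot(*q))"
```

```text
108.0 13 | -124.0 16 | 146.0 20 | 60.0 34 | 148.0 42 | -34.0 57 | 58.0 61 | -32.0 65 | 
-32.0 17 | 148.0 18 | -128.0 23 | 60.0 27 | -34.0 33 | 58.0 39 | -126.0 45 | 146.0 65 | 
56.73234429888983 0.1611168717845119
-36.66256166044855 0.16826263811410003
```

Call:
jog_arm:
  targets:
    - [1, 0, 0, 0, -0.34, -0.06, 0]
    - [1, 0, 0, 0, -0.34, -0.08, 0]
    - [1, 0, 0, 0, -0.34, -0.1, 0]
    - [1, 0, 0, 0, -0.34, -0.12, 0]
    - [1, 0, 0, 0, -0.34, -0.13, 0]
    - [1, 0, 0, 0, -0.3, -0.12, 0]
    - [1, 0, 0, 0, -0.2, -0.1, 0]
    - [0, 0, 0, 0, -0.1, -0.05, 0]
    - [0, 0, 0, 0, 0, 0, 0]

```text
time: 7.2
position: [0.4956, -0.0408, 0.0705]
tool_rot: [1.419, 1.058, -1.42]
ft_force: [0.5, -0.1, 0.6]
grip_width: 0.006
```

```bash
python3 -c "
from plan import *
rows([])
snap('scene','s4');snap('side','d4')
from div import div
div('s4');div('d4')"
```

```text
now [ 0.4956 -0.0408  0.0705] yaw -16.61 phi -127.4 r 0.0979 q [ 0.44  0.19 -0.44  2.    0.1   0.97 -1.91] F [ 0.53 -0.12  0.61]
-138.0 19 | -50.0 22 | -46.0 27 | 132.0 38 | 42.0 40 | 134.0 43 | 44.0 68 | -48.0 72 | 
-132.0 15 | -142.0 17 | 44.0 26 | -138.0 30 | 46.0 40 | 132.0 41 | -140.0 48 | 134.0 51 |
```

View pics/s4.png

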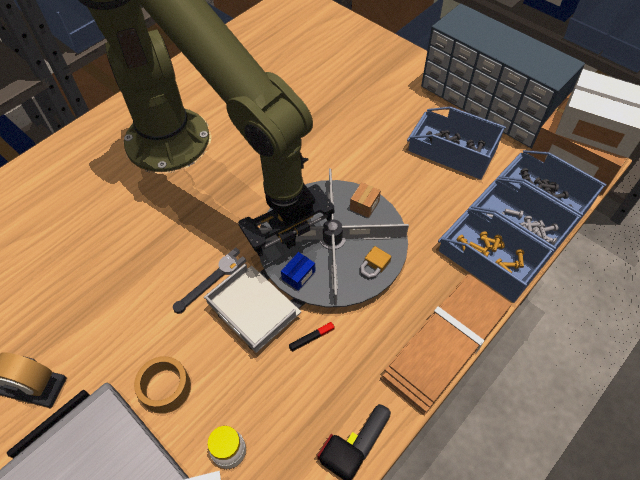

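Call:
jog_arm:
  targets:
    - [0, 0, 0, 0, -0.2, -0.08, 0]
    - [0, 0, 0, 0, -0.15, -0.06, 0]
    - [0, 0, 0, 0, 0, 0, 0]
    - [0, 0, 0, 0, 0.3, 0, 0]
    - [0, 0, 0, 0, 0.2, 0, 0]
    - [0, 0, 0, -3, 0, 0, 0]
    - [0, 0, 0, -5, 0, 0, 0]
    - [0, 0, 0, -5, 0, 0, 0]
    - [0, 0, 0, -4, 0, 0, 0]

```text
time: 8.43
position: [0.4979, -0.0399, 0.2427]
tool_rot: [1.42, 1.057, -1.418]
ft_force: [0.1, 0.2, -0.1]
grip_width: 0.005
```

```bash
python3 -c "
from plan import *
rows([])
snap('scene','s5');snap('side','d5');snap('wrist','w5')
from div import div
div('s5');div('d5')"
```

```text
now [ 0.4979 -0.0399  0.2427] yaw -16.61 phi -126.6 r 0.0958 q [ 0.47  0.02 -0.44  1.8   0.01  1.32 -1.84] F [ 0.14  0.18 -0.14]
-52.0 35 | 132.0 38 | 42.0 40 | -142.0 46 | 130.0 49 | 40.0 58 | -140.0 73 | -50.0 96 | 
-52.0 19 | 44.0 24 | -144.0 34 | -50.0 37 | 132.0 39 | 42.0 46 | 130.0 50 | -142.0 53 |
```

View pics/w5.png

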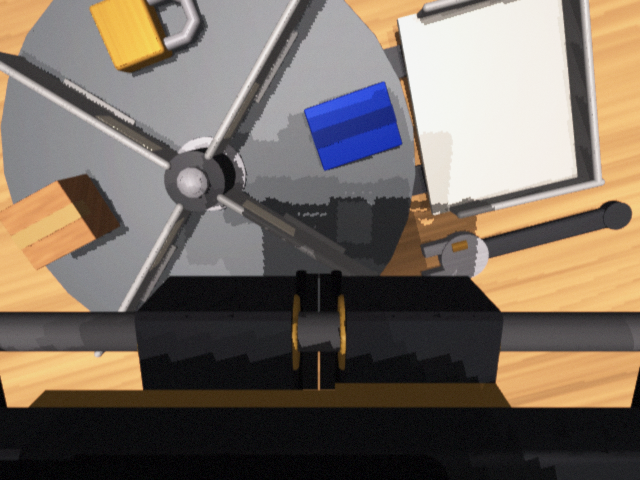

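View pics/s5.png

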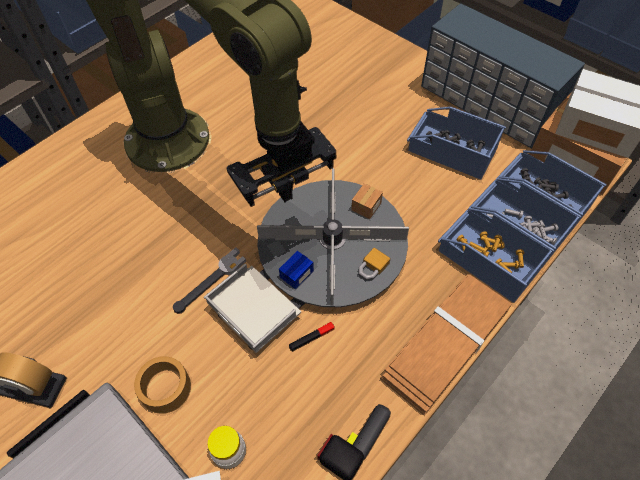

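```bash
python3 - <<'E'
from h import *
a=lambda p,q:np.degrees(np.arctan2(q[1]-p[1],q[0]-p[0])).round(2)
h=pt("w5",193,182,.095);print("hub",h,pt("w5",193,182)[2])
P=[pt("w5",*uv,.036) for uv in [(400,18),(438,212)]];print("open edge",P,a(*P),np.hypot(*(P[0]-P[1])[:2]))
P=[pt("w5",*uv,.063) for uv in [(583,0),(601,182)]];print("end wall",P,a(*P))
for uv in [(304,110),(384,82),(402,143),(324,170)]:print("blue",pt("w5",*uv,.078).round(4))
b=np.mean([pt("w5",*uv,.078) for uv in [(304,110),(384,82),(402,143),(324,170)]],0);print("c",b)
for uv in [(370,274),(298,2),(6,60),(125,310)]:q=pt("w5",*uv,.088);print(a(h,q),np.hypot(*(q-h)[:2]))
for f in ["s5","d5"]:
    D=load(f);p=D["p"].astype(int);C=cloud(f);m=(p[...,2]>p[...,0]*2+20)&(p[...,2]>p[...,1]*2+20)&(abs(C[...,2]-.078)<.005)&(np.hypot(C[...,0]-.55,C[...,1])<.3)
    print(f,cv2.minAreaRect((C[m][:,:2]*1000).astype(np.float32)))
E
```

```text
hub [0.55271346 0.03611053 0.095     ] 0.09432556680799464
open edge [array([ 0.62210081, -0.14084831,  0.036     ]), array([ 0.46587895, -0.13575943,  0.036     ])] 178.13 0.15630472829392394
end wall [array([ 0.59258805, -0.25965239,  0.063     ]), array([ 0.46083301, -0.25591508,  0.063     ])] 178.38
blue [ 0.5773 -0.0519  0.078 ]
blue [ 0.5793 -0.1108  0.078 ]
blue [ 0.5352 -0.1129  0.078 ]
blue [ 0.5327 -0.0535  0.078 ]
c [ 0.55609007 -0.08230067  0.078     ]
-135.84 0.14501747964172879
-49.41 0.13734513644119284
39.63 0.1449413332840375
131.6 0.11816885238510429
s5 ((555.8065795898438, -82.76518249511719), (46.47356414794922, 62.552345275878906), 3.125567674636841)
d5 ((572.461669921875, -77.58448028564453), (3.5256996154785156, 49.488792419433594), 4.074151039123535)
```

Call:
jog_arm:
  targets:
    - [-10.4, 0, 0, 0, 0, 0, 0]
    - [-10.4, 0, 0, 0, 0, 0, 0.8]
    - [-10.4, 0, 0, 0, 0, 0, 0.8]
    - [-10.4, 0, 0, 0, 0, 0, 0.8]
    - [-10.4, 0, 0, 0, 0, 0, 0.8]
    - [-10.4, 0, 0, 0, 0, 0, 0.8]
    - [-10.4, 0, 0, 0, 0, 0, 0.8]
    - [-10.4, 0, 0, 0, 0, 0, 0.8]
    - [-10.4, 0, 0, 0, 0, 0, 0.8]
    - [-10.4, 0, 0, 0, 0, 0, 0.8]

```text
time: 9.82
position: [0.4967, -0.0399, 0.2388]
tool_rot: [0.031, 1.574, -0.031]
ft_force: [-0.3, -1.1, -0.2]
grip_width: 0.091
```

Call:
jog_arm:
  targets:
    - [0, 0, 0, 0, 0.6, 3, 0.8]
    - [0, 0, 0, 0, 0.6, 2.9, 0.8]
    - [0, 0, 0, 0, 0, 0, 0.8]
    - [0, 0, 0, 0, 0, 0, 0.8]

```text
time: 10.32
position: [0.556, -0.0306, 0.2391]
tool_rot: [0.036, 1.573, -0.036]
ft_force: [-0.9, -0.9, 0.1]
grip_width: 0.091
```

```bash
python3 -c "
from plan import *
rows([]); print(get_state()['grip_width'])
snap('scene','s6');snap('side','d6');snap('wrist','w6')"
```

```text
now [ 0.556  -0.0306  0.2391] yaw 87.4 phi -89.1 r 0.0676 q [ 0.44  0.16 -0.48  1.67  0.07  1.33 -0.1 ] F [-0.86 -0.88  0.08]
0.09053263000894513
```

View pics/w6.png

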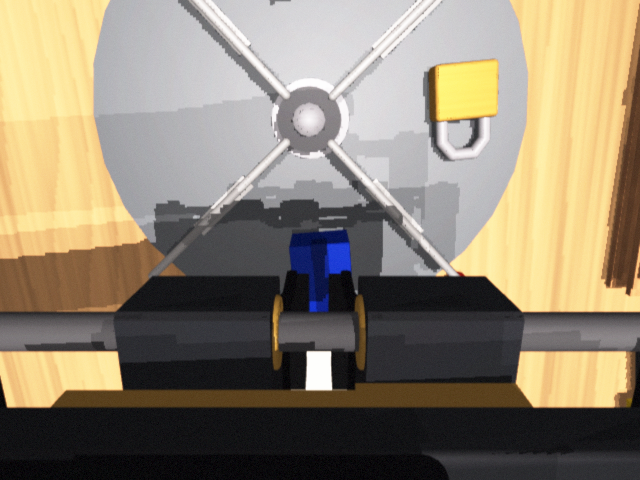

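View pics/d6.png

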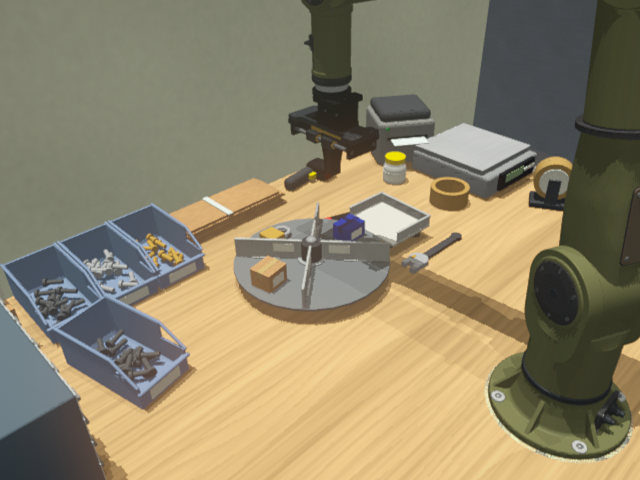

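```bash
python3 -c "
from h import *
for uv in [(290,234),(349,231)]: print(pt('w6',*uv,.078))
for uv in [(292,275),(351,270)]: print('low?',pt('w6',*uv,.078))
print(pt('w6',310,120,.095))"
```

```text
[ 0.53403619 -0.04344302  0.078     ]
[ 0.57822874 -0.04312963  0.078     ]
low? [ 0.53349012 -0.07620668  0.078     ]
low? [ 0.57892575 -0.07418193  0.078     ]
[0.55357613 0.03849419 0.095     ]
```

Call:
jog_arm:
  targets:
    - [0, 0, 0, 3, 0.5, 0.1, 0.8]
    - [0, 0, 0, 5, 0, 0, 0.8]
    - [0, 0, 0, 4, 0, 0, 0.8]
    - [0, 0, 0, 2.5, 0, 0, 0.8]
    - [0, 0, 0, 1.5, 0, 0, 0.8]
    - [0, 0, 0, 0.9, 0, 0, 0.8]
    - [0, 0, 0, 0, 0, 0, 0.8]

```text
time: 11.35
position: [0.5583, -0.0258, 0.0717]
tool_rot: [0.036, 1.57, -0.036]
ft_force: [-0.3, -0.2, -0.2]
grip_width: 0.094
```

```bash
python3 -c "
from plan import *
rows([])
print(pt('w6',290,234,.040),pt('w6',349,231,.040))
snap('scene','s7');snap('side','d7')
im=cv2.imread('pics/s7.png')[200:350,200:420];cv2.imwrite('pics/s7c.png',cv2.resize(im,None,fx=3,fy=3))"
```

```text
now [ 0.5583 -0.0258  0.0717] yaw 87.38 phi -86.9 r 0.0628 q [ 0.41  0.31 -0.47  1.85  0.16  1.01 -0.18] F [-0.26 -0.16 -0.19]
[ 0.5308541  -0.05397501  0.04      ] [ 0.58055114 -0.05362259  0.04      ]
```

View pics/s7c.png

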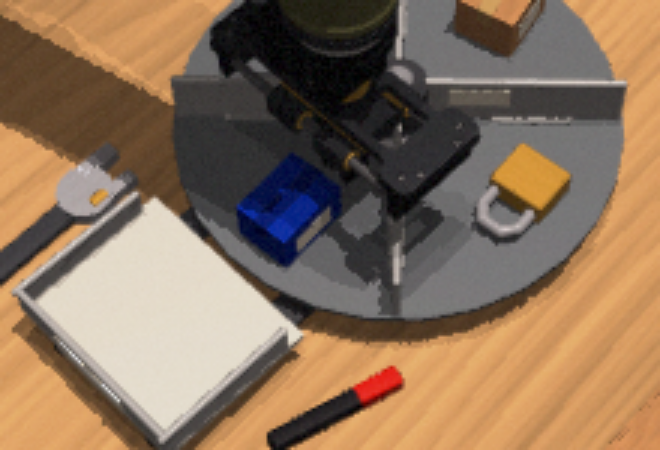

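Call:
jog_arm:
  targets:
    - [0, 0, 0, 0, -0.5, 0, 0.8]
    - [0, 0, 0, 0, -0.6, 0, 0.8]
    - [0, 0, 0, 0, -0.5, 0, 0.8]
    - [0, 0, 0, 0, -0.4, 0, 0.8]
    - [0, 0, 0, 0, -0.5, 0, 0.8]
    - [0, 0, 0, 0, -0.6, 0, 0.8]
    - [0, 0, 0, 0, -0.6, 0, 0.8]
    - [0, 0, 0, 0, -0.6, 0, 0.8]
    - [0, 0, 0, 0, -0.6, 0, 0.8]
    - [0, 0, 0, 0, -0.6, 0, 0.8]

```text
time: 12.7
position: [0.5557, -0.0811, 0.0715]
tool_rot: [0.036, 1.571, -0.036]
ft_force: [0.8, 0.1, 0.5]
grip_width: 0.091
```

```bash
python3 -c "
from plan import *
rows([])
snap('scene','s8');snap('wrist','w8')
im=cv2.imread('pics/s8.png')[200:350,200:420];cv2.imwrite('pics/s8c.png',cv2.resize(im,None,fx=3,fy=3))"
```

```text
now [ 0.5557 -0.0811  0.0715] yaw 87.38 phi -89.6 r 0.1181 q [ 0.48  0.31 -0.44  1.85  0.16  1.01 -0.07] F [0.81 0.09 0.54]
```

View pics/s8c.png

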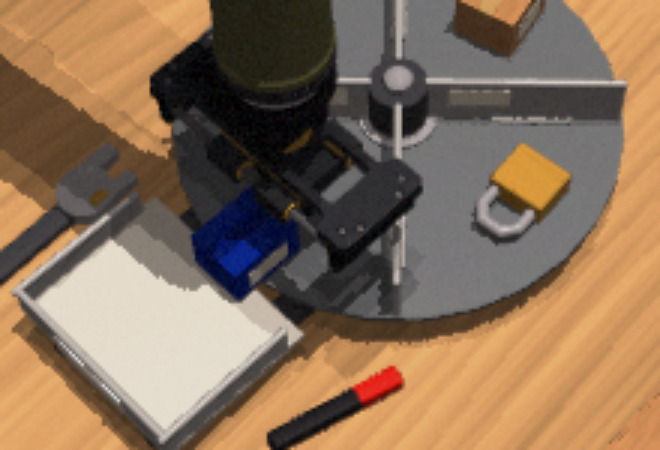

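Call:
jog_arm:
  targets:
    - [0, 0, 0, 0, -0.5, 0, 0.8]
    - [0, 0, 0, 0, -0.6, 0, 0.8]
    - [0, 0, 0, 0, -0.6, 0, 0.8]
    - [0, 0, 0, 0, -0.6, 0, 0.8]
    - [0, 0, 0, 0, -0.6, 0, 0.8]
    - [0, 0, 0, 0, -0.6, 0, 0.8]
    - [0, 0, 0, 0, -0.6, 0, 0.8]
    - [0, 0, 0, 0, -0.6, 0, 0.8]
    - [0, 0, 0, 0, -0.5, 0, 0.8]
    - [0, 0, 0, 0, -0.3, 0, 0.8]

```text
time: 14.05
position: [0.5532, -0.1359, 0.0715]
tool_rot: [0.036, 1.571, -0.036]
ft_force: [-0.6, 0.1, -0.2]
grip_width: 0.089
```

```bash
python3 -c "
from plan import *
rows([])
snap('scene','s9');snap('side','d9')
im=cv2.imread('pics/s9.png')[200:350,200:420];im2=cv2.imread('pics/d9.png')[170:320,240:460];cv2.imwrite('pics/s9c.png',cv2.resize(np.vstack([im,im2]),None,fx=2,fy=2))"
```

```text
now [ 0.5532 -0.1359  0.0715] yaw 87.37 phi -90.6 r 0.173 q [ 0.55  0.33 -0.41  1.83  0.15  1.02  0.03] F [-0.62  0.05 -0.17]
```

View pics/s9c.png

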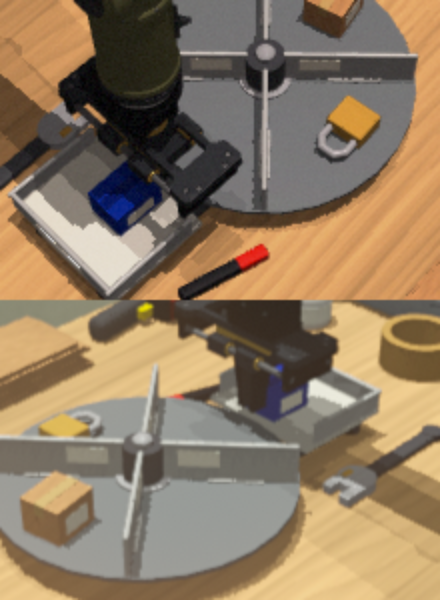

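Call:
jog_arm:
  targets:
    - [0, 0, 0, 0, -0.4, 0, 0.8]
    - [0, 0, 0, 0, -0.5, 0, 0.8]
    - [0, 0, 0, 0, -0.5, 0, 0.8]
    - [0, 0, 0, 0, -0.4, 0, 0.8]
    - [0, 0, 0, 0, -0.2, 0, 0.8]
    - [0, 0, 0, 0, 0, 0, 0.8]
    - [0, 0, 0, 0, 0.5, 0, 0.8]
    - [0, 0, 0, 0, 1, 0, 0.8]
    - [0, 0, 0, -2, 0.5, 0, 0.8]
    - [0, 0, 0, -5, 0, 0, 0.8]

```text
time: 15.4
position: [0.5518, -0.1339, 0.1412]
tool_rot: [0.035, 1.575, -0.033]
ft_force: [1.0, 0.0, 0.8]
grip_width: 0.088
```

Call:
jog_arm:
  targets:
    - [0, 0, 0, -5, 0, 0, 0.8]
    - [0, 0, 0, -5, 3, 0, 0.8]
    - [0, 0, 0, -2, 5, 0, 0.8]
    - [0, 0, 0, 0, 5, 0, 0.8]
    - [0, 0, 0, 0, 4, 0, 0.8]
    - [0, 0, 0, 0, 0, 0, 0.8]

```text
time: 16.15
position: [0.5607, 0.0398, 0.2635]
tool_rot: [0.031, 1.568, -0.028]
ft_force: [0.5, 0.8, -0.2]
grip_width: 0.093
```

```bash
python3 -c "
from plan import *
rows([])
snap('scene','s10');snap('side','d10')
im=cv2.imread('pics/s10.png')[160:360,160:430];im2=cv2.imread('pics/d10.png')[160:360,210:480];cv2.imwrite('pics/s10c.png',cv2.resize(np.vstack([im,im2]),None,fx=1.5,fy=1.5))
from div import div
div('s10')
for f in ['s10','d10']:
    D=load(f);p=D['p'].astype(int);C=cloud(f);m=(p[...,2]>p[...,0]*2+20)&(p[...,2]>p[...,1]*2+20)&(abs(C[...,2]-.074)<.005)&(np.hypot(C[...,0]-.55,C[...,1]+.1)<.3)
    print(f,C[m][:,2].mean(),C[m][:,2].std(),cv2.minAreaRect((C[m][:,:2]*1000).astype(np.float32)))
"
```

```text
now [0.5607 0.0398 0.2635] yaw 87.86 phi 25.7 r 0.0063 q [ 0.38  0.16 -0.56  1.63  0.08  1.38 -0.22] F [ 0.5   0.78 -0.17]
132.0 22 | 130.0 25 | -52.0 31 | 42.0 40 | -142.0 53 | 40.0 60 | -140.0 61 | -50.0 96 | 
s10 0.07408880495393737 0.0020010355596200217 ((547.0418701171875, -197.65347290039062), (59.64347839355469, 47.899349212646484), 86.70355224609375)
d10 0.07267111612853479 0.0016041724971404866 ((547.1466674804688, -197.8470916748047), (56.166893005371094, 43.97882080078125), 84.8296127319336)
```

View pics/s10c.png

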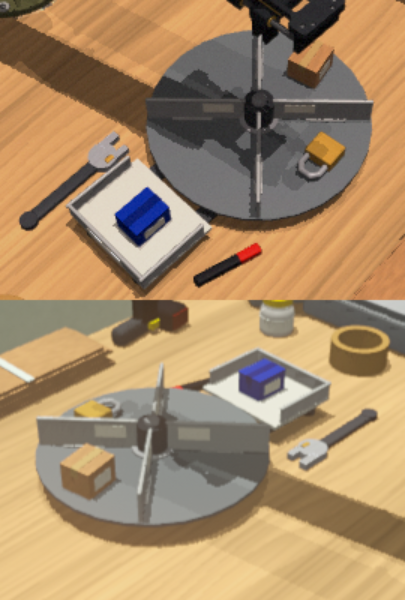

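```bash
python3 -c "
from h import *
print(close_job(),get_state()['time'])"
```

```text
the job is handed in; nothing more can be done
the job is handed in; nothing more can be done
```

The blue carton is on the take-off tray and the job is handed in, at about 16 s on the robot's clock. The report gives no verdict.

I pushed a divider with the closed fingertips to turn the table about 87° clockwise (seen from above). With the fingers 8 mm apart I then pushed the carton straight out, and lifted clear.

**Last checks**
- **Carton on the tray:** both fixed cameras put its centre at (0.547, -0.198), about 4 mm from the tray middle I worked out (0.543, -0.199).
- **Carton flat:** its top is level at 73–74 mm, which fits 36 mm of deck plus 38 mm of carton.
- **Other stock:** the brown carton and padlock are still on the turntable.
- **Bench items:** the wrench and marker look where they were, and so does the tape roll. I did not check the screw jar and parts bin as closely after the last move, though the arm never went near them.
- **Forces:** every reading I took was a few newtons or less.

**What disagreed**
- **Turntable angle:** it stands about 2° past exact alignment with the tray.
- **Stand yaw:** my readings ranged from -1.8° to -3.1°.
- **Axis position:** the views differed by up to 8 mm, so I used the wrist camera's hub reading.

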